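Open the bayonet-lidded centrifuge bucket

TASK

Take the bar-handled lid off the big sealed centrifuge bucket: press it down against its spring, turn it a quarter turn anticlockwise (seen from above) to free it from its lugs, lift it off and set it down upright inside the white tray, without dropping it. Leave the tube rack where it stands.

Things in the scene. Friction and masses are not known exactly. Their poses are not given: they have to be found in the camera images.
- lid_grip (a point): Loose grey lid, 0.16 kg: disc 60 mm wide, 28 thick, on it one upright bar 54 mm long (x), 14 thick (y), 40 high, pinched across from above. Point: on the axis in the bar, 14 mm below its top, 26 above the disc, 54 above the lid's underside. Two ears under the disc's edge, in line with the bar, 84 mm tip to tip. Locked: point 130 mm above bench. Press 9 mm (spring 5 to 10 N; frees from 7, bottoms at 12), turn.
- bucket: Big fixed aluminium bucket, 100 mm wide, foot 128. Origin: axis at bench height. Two overhanging rim lugs, tops at 92 mm; open gaps between them along its +-y. At the start bar and ears lie along its x, ears notched under the lugs. Kept down 9 mm until 45 degrees anticlockwise (from above), they turn on to 90, in the gaps, and lift off (75 to 105 will do). No clockwise turn. Sideways play 4 mm.
- tray: Shallow white rectangular tray, fixed, 200 mm (its x) by 160 mm (its y), 14 mm high, walls and floor 4 mm thick, open at the top. Origin at the centre of its underside, on the bench. A lid standing in it has its grip point 58 mm above the bench.
- tube_rack: Black block rack 85 x 112 x 44 mm, loose, with three capped tubes standing in it up to 100 mm high. Origin at the centre of its underside. To be left alone.
Not all that is in view belongs to the job. Leave any green look-alike of the part that bears lid_grip alone.

How it is judged:
By the outcome, as a careful person would: the job done as asked, in the order asked, and still so for the second after the job is handed in, with the robot touching nothing.
It also fails if it takes over 45 s, if anything falls off the work surface, if the arm or the gripper's body presses on something with over 40 N, if the wrist force passes 120 N, or if a joint passes its speed limit or range.

ROBOT

A 7-joint arm with a two-finger parallel gripper is mounted at the origin on the work surface. World frame = base frame: x ahead of the robot, y to its left, z up, the work surface at z = 0. Lengths are in m, angles in degrees, forces in N, time in s.
With the tool pointing down it reaches from about 0.425 to 0.875 m from the base axis. Payload 8.4 kg.
Tool frame: the origin (TCP) lies on the centre line of the jaws, within the pads' length; the fingertips stand 25 mm ahead of it and the grasp point (between the pads) lies 6 mm ahead of it (arm.tip_reach is the distance from the TCP to the fingertips, in m); x points along the fingers, y is the direction in which the jaws open and shut, and the axes are right-handed (so a half turn about x gives the same grasp; the last joint's range is limited). The gripper opens to 85 mm and grips with 20 to 120 N. Pads are 22 mm wide; open, the fingers measure 114 mm over their backs; the gripper's body (76 mm by 85 mm) begins 54 mm behind the grasp point. The pads swing forward as they close: fully open they stand 13 mm farther back than shut.
Start: joints at [70.462, 19.091, 2.286, 83.961, -0.768, 76.965, -3.352], TCP at [0.156, -0.631, 0.256] pointing down, gripper open.
Joint ranges: [-147.57, 147.57], [-21.85, 119.76], [-74.77, 79.35], [14.55, 137.4], [-85.83, 265.84], [4.83, 119.75], [-152.11, 152.11]. Speed limits (degrees/s): [127.2, 127.2, 159.86, 159.86, 180, 180, 180].

INTERFACE

Orientations are given as a 3x3 rotation matrix whose columns are the frame's x, y, z axes.
In Python, from plant import observe, vision, order, arm gives the robot as it stands.
- The arm moves only by the tool play_rows, never from a script. Its argument "steps" is a list of rows, each a list of 6 numbers: the shift along the tool's x, y, z in m, then the turn, a rotation vector about the tool's x, y, z in degrees. A call has 1 to 20 rows; each row shifts and turns the pose as measured when the row begins, along the tool's axes as they then stand; what a row does not reach is not made up. A row lasts 1/10 s, in which the tool goes at most 50 mm and 8.59 degrees, less where a joint would pass 70% of its speed; a pose out of reach is approached as far as the arm can. A call is refused whole if a number of a shift passes 0.05 or a number of a turn 8.59, either way. A call with a gripper value outside its range is refused whole. "fingers" is the opening, from -1 (shut) to 1 (fully open), so that 0 is half open, set as the call begins (left out, the last holds). The fingers move at their own pace and stop on an object; "grip_force" is the grip in N (left out, the last holds). Time passes only in rows, so rows that do not move let the fingers close. It gives the time, the measured TCP pose, the force and the opening at its end, in the units of the state.
- observe(): the state, without advancing time (a new reading comes with each control period).
- vision.capture(name): name is "side" or "top" or "wrist"; returns a dict with "color" (480x640x3 uint8, blue, green, red), "fov_y" (degrees; the focal length in pixels is half the picture's height over the tangent of half this angle, whatever the lens; pixels are square), "cx", "cy" (the principal point, pixels), "rvec" (rotation vector, rad) and "tvec" (3), from world to camera coordinates, as OpenCV has them; the wrist camera has in their place "mount" (4x4, takes a point from camera to tool coordinates, whose origin is the TCP and whose axes are the tool frame's). Camera axes: x right, y down, z forward; pixel columns grow to the right and rows downward; lengths in m; the calibration is good to about 2 mm. A picture is of the moment at which its call begins: read the wrist's pose just before it. There is no depth.
- order.hand_in(): hands the job in, once; it reports no verdict.
The state is a dict: "time_s": time; "joints": joint angles; "qvel": joint speeds; "joint_torque": joint torques, N m; "tool_pos": TCP position; "orientation": TCP orientation; "wrist_force": force on the tool from outside, world axes, zero at the start; "ft_torque": the same for the moment, N m; "gripper_width": finger opening in m.
Only numpy, scipy, OpenCV 4.12 (cv2) and the standard library are available. Lean on these libraries where they do the work, as an engineer would, in place of code of your own. Each camera call takes 0.05 s, during which the arm holds its last target. There are 200 camera calls.

## Working session

There is one attempt and no reset: what is moved stays moved. The work goes in short steps, Python scripts to look and compute and a tool call to move; the robot and the scene stay as the last step left them, time stands still between calls to the robot, and variables do not carry over. Pictures are saved under pics/ and viewed, about 8 in all and at most 12, crops included, and the job is handed in when it is done.

Besides the shell and the picture viewer there is one more tool, called after "Emit:" in YAML: its name, and indented under it one key for each argument. play_rows: Moves the arm, as the interface text tells. Its arguments: {"type":"object","properties":{"steps":{"type":"array","items":{"type":"array","items":{"type":"number"}}},"fingers":{"type":"number"},"grip_force":{"type":"number"}},"required":["steps"]}

```bash
ls; mkdir -p pics; cat > h.py <<'E'
import numpy as np, cv2
from plant import observe, vision, order, arm
def cap(name,fn=None):
    s=observe(); c=vision.capture(name)
    if fn: cv2.imwrite('pics/'+fn,c['color'])
    f=240/np.tan(np.radians(c['fov_y']/2))
    K=np.array([[f,0,c['cx']],[0,f,c['cy']],[0,0,1.]])
    if 'mount' in c:
        T=np.eye(4);T[:3,:3]=s['orientation'];T[:3,3]=s['tool_pos']
        T=T@np.array(c['mount']); R=T[:3,:3].T; t=-R@T[:3,3]
    else:
        R=cv2.Rodrigues(np.array(c['rvec'],float))[0];t=np.array(c['tvec'],float).ravel()
    return c,K,R,t
def ray(K,R,t,uv,z):
    d=R.T@np.linalg.inv(K)@np.array([uv[0],uv[1],1.]); o=-R.T@t
    return o+d*(z-o[2])/d[2]
def proj(K,R,t,p):
    q=K@(R@np.array(p,float)+t); return q[:2]/q[2]
E
python3 - <<'E'
from h import *
s=observe()
for k,v in s.items(): print(k,np.round(v,3).tolist())
for n in('top','side','wrist'):
    c,K,R,t=cap(n,n+'0.png'); print(n,K[0,0],K[:2,2],-R.T@t,[k for k in c]); print(np.round(R,2).tolist())
E
```

```text
pics
time_s 0.0
joints [70.465, 19.133, 2.285, 84.011, -0.769, 76.967, -3.351]
qvel [0.066, -0.023, -0.016, 0.039, 0.007, -0.007, 0.034]
joint_torque [-0.001, -65.856, 1.365, -40.555, 0.017, 0.013, -0.0]
tool_pos [0.155, -0.631, 0.255]
orientation [[-0.001, 0.239, -0.971], [0.002, -0.971, -0.239], [-1.0, -0.002, 0.0]]
wrist_force [0.474, 0.674, 0.735]
ft_torque [0.01, 0.003, -0.033]
gripper_width 0.085
top 501.5449693510964 [323.11515405 228.64429685] [ 0.52985382 -0.05409708  1.23867991] ['color', 'fov_y', 'cx', 'cy', 'rvec', 'tvec']
[[0.01, -1.0, 0.03], [-1.0, -0.01, -0.08], [0.08, -0.03, -1.0]]
side 516.9231571470946 [315.91102985 237.90658632] [0.15915123 0.48298744 0.75608969] ['color', 'fov_y', 'cx', 'cy', 'rvec', 'tvec']
[[-0.77, -0.64, -0.01], [-0.43, 0.53, -0.73], [0.47, -0.56, -0.69]]
wrist 330.3643939457774 [316.6261759  243.83283451] [ 0.22060145 -0.61443822  0.37328683] ['color', 'fov_y', 'cx', 'cy', 'mount']
[[0.24, -0.97, -0.0], [-0.93, -0.23, 0.27], [-0.26, -0.06, -0.96]]
```

View pics/top0.png

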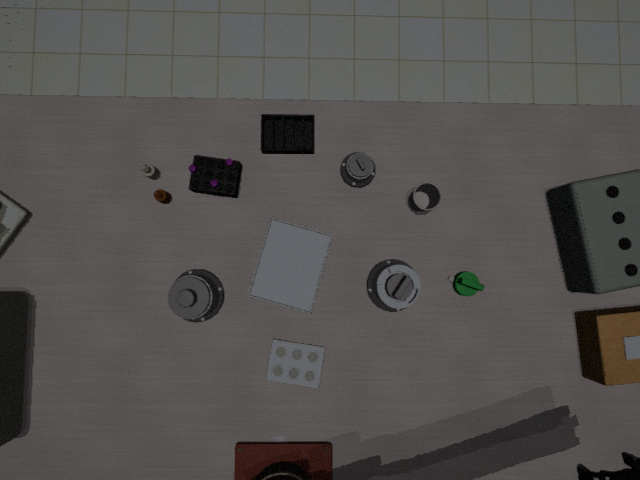

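View pics/side0.png

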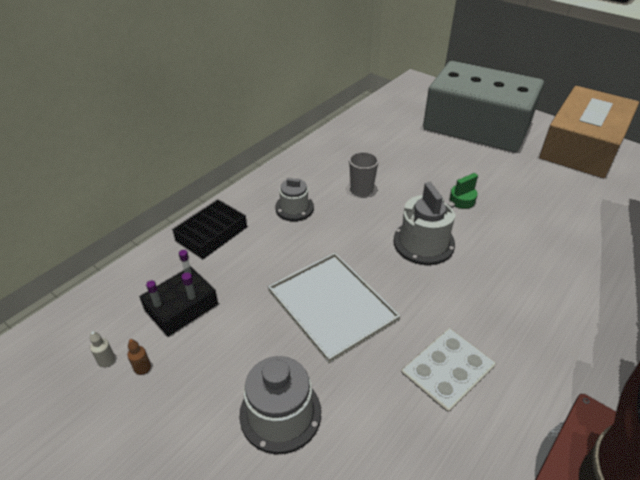

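The top view shows the bar-lidded big bucket at about (400,287), the white tray centred at (290,266) and the rack at (215,175). The green look-alike is at (467,284) and a small decoy at (358,168).

```bash
python3 - <<'E'
from h import *
c,K,R,t=cap('top')
im=c['color']
cr=cv2.resize(im[245:325,355:435],None,fx=7,fy=7,interpolation=cv2.INTER_CUBIC)
cr=cv2.convertScaleAbs(cr,alpha=1.6); cv2.imwrite('pics/c1.png',cr)
print('lid',ray(K,R,t,(401,287),.144),'foot',ray(K,R,t,(394,286),0.005))
for p in((274,219),(331,235),(311,312),(250,296)): print('tray',ray(K,R,t,p,.014))
print('rack',ray(K,R,t,(215,176),.044),'green',ray(K,R,t,(467,284),.03))
E
```

```text
lid [ 0.48868915 -0.25649687  0.144     ] foot [ 0.48581053 -0.26492791  0.005     ]
tray [0.64749994 0.03084657 0.014     ]
tray [ 0.60945562 -0.1089479   0.014     ]
tray [ 0.4225376  -0.06155657  0.014     ]
tray [0.46020851 0.08602121 0.014     ]
rack [0.74670166 0.17113873 0.044     ] green [ 0.49248366 -0.43799783  0.03      ]
```

View pics/c1.png

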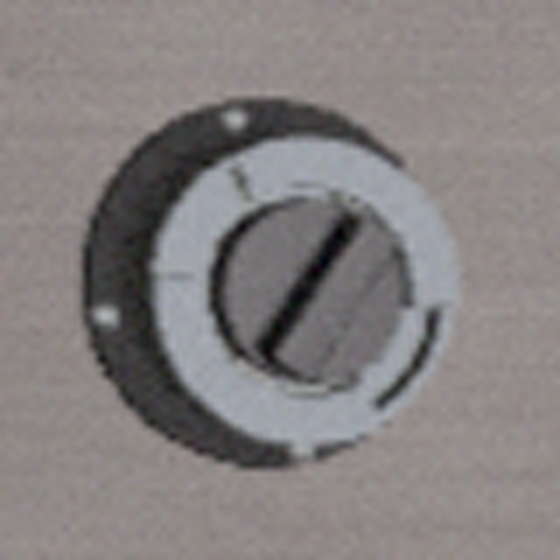

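The bar runs at about 147° (-33°), so the jaws must open along about -123°. That leaves room in the last joint for the +90° turn. I'll move above the bucket now.

Emit:
play_rows:
  steps:
    - [0, -0.0233, -0.0342, 0, 0, 0]
    - [0, -0.0233, -0.0342, 0, 0, 0]
    - [0, -0.0233, -0.0342, 0, 0, 0]
    - [0, -0.0233, -0.0342, 0, 0, 0]
    - [0, -0.0233, -0.0342, 0, 0, 0]
    - [0, -0.0233, -0.0342, 0, 0, 0]
    - [0, -0.0233, -0.0342, 0, 0, 0]
    - [0, -0.0233, -0.0342, 0, 0, 0]
    - [0, -0.0233, -0.0342, 0, 0, 0]
    - [0, -0.0233, -0.0342, 0, 0, 0]
    - [0, -0.0233, -0.0342, 0, 0, 0]
    - [0, -0.0233, -0.0342, 0, 0, 0]
    - [0, 0, 0, 7.8, 0, 0]
    - [0, 0, 0, 7.8, 0, 0]
    - [0, 0, 0, 7.8, 0, 0]
    - [0, 0, 0, 7.8, 0, 0]
    - [0, 0, 0, 7.8, 0, 0]
    - [0, 0, 0, 7.8, 0, 0]
    - [0, 0, 0, 0, 0, 0]
  fingers: 1
  grip_force: 60

```text
time_s: 2.1
tool_pos: [0.4982, -0.2436, 0.2517]
orientation: [[-0.004, -0.57, -0.822], [0.003, -0.822, 0.57], [-1.0, -0.0, 0.006]]
wrist_force: [0.3, -0.9, -0.1]
gripper_width: 0.0856
```

```bash
python3 - <<'E'
from h import *
s=observe()
for k in('time_s','joints','tool_pos','orientation','wrist_force'): print(k,np.round(s[k],3).tolist())
c,K,R,t=cap('wrist','w1.png'); print(-R.T@t, proj(K,R,t,(.487,-.262,.144)))
E
```

```text
time_s 2.1
joints [34.44, 9.213, -14.43, 96.921, 2.268, 74.47, -105.17]
tool_pos [0.498, -0.244, 0.252]
orientation [[-0.004, -0.57, -0.822], [0.003, -0.822, 0.57], [-1.0, -0.0, 0.006]]
wrist_force [0.331, -0.874, -0.086]
[ 0.5534857  -0.28302043  0.3690868 ] [345.7046138  246.33082233]
```

View pics/w1.png

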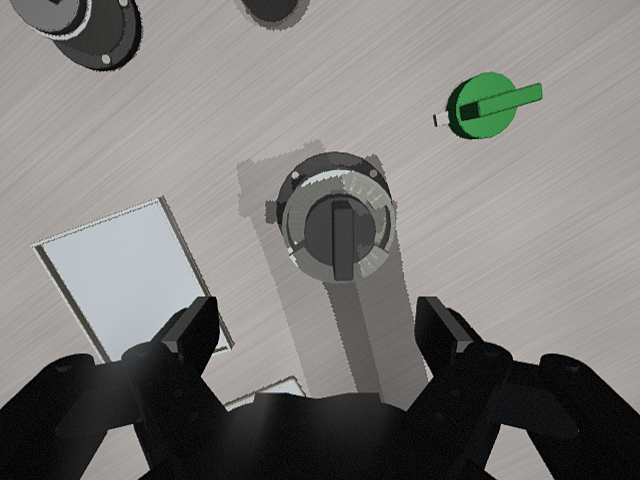

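The wrist view shows the bar lid near (343,240), with the bar nearly upright in the picture, so the jaws are about aligned. I'll zoom in to refine.

```bash
python3 - <<'E'
from h import *
im=cv2.imread('pics/w1.png')
cr=cv2.resize(im[140:300,265:425],None,fx=3.7,fy=3.7,interpolation=cv2.INTER_CUBIC)
cv2.imwrite('pics/c2.png',cv2.convertScaleAbs(cr,alpha=1.8,beta=10))
c,K,R,t=cap('wrist');print(np.round(R,3).tolist())
# predicted bar-top corners for axis (.487,-.262), yaw -34.5
y=np.radians(-34.5);u=np.array([np.cos(y),np.sin(y),0]);v=np.array([-u[1],u[0],0])
for h in(.144,.104):
  for a,b in((1,1),(1,-1),(-1,-1),(-1,1)): print(h,np.round((proj(K,R,t,np.array([.487,-.262,h])+a*.027*u+b*.007*v)-[265,140])*3.7))
E
```

```text
[[-0.566, -0.824, -0.0], [-0.792, 0.544, 0.276], [-0.228, 0.157, -0.961]]
0.144 [265. 255.]
0.144 [340. 255.]
0.144 [331. 525.]
0.144 [260. 525.]
0.104 [254. 223.]
0.104 [318. 223.]
0.104 [312. 457.]
0.104 [251. 457.]
```

View pics/c2.png

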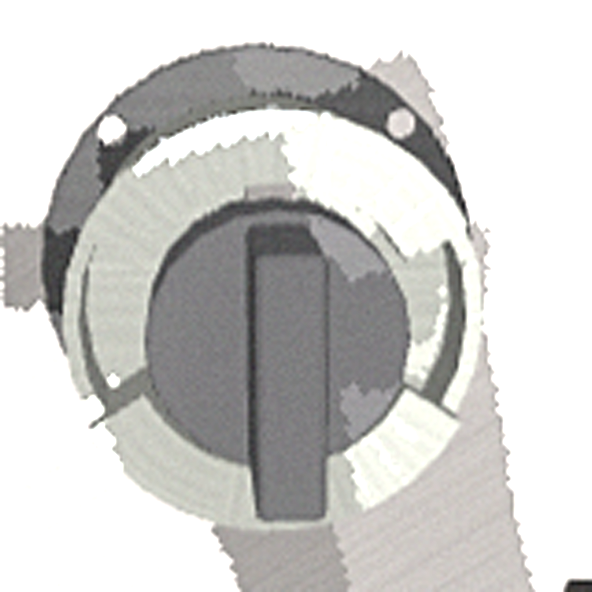

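Emit:
play_rows:
  steps:
    - [0, 0.0101, -0.0011, -1, 0, 0]
    - [0, 0.0101, -0.0011, 0, 0, 0]
    - [0.03, 0, 0, 0, 0, 0]
    - [0.02, 0, 0, 0, 0, 0]
    - [0, 0, 0, 0, 0, 0]

```text
time_s: 2.7
tool_pos: [0.4881, -0.2637, 0.2012]
orientation: [[-0.002, -0.539, -0.842], [0.002, -0.842, 0.539], [-1.0, -0.001, 0.003]]
wrist_force: [0.5, 0.0, -0.3]
gripper_width: 0.0856
```

Emit:
play_rows:
  steps:
    - [0.01, -0.0021, 0.0009, 0.8, 0, 0]
    - [0.02, 0, 0, 0, 0, 0]
    - [0.02, 0, 0, 0, 0, 0]
    - [0.012, 0, 0, 0, 0, 0]
    - [0, 0, 0, 0, 0, 0]

```text
time_s: 3.2
tool_pos: [0.49, -0.2621, 0.1399]
orientation: [[0.002, -0.55, -0.835], [0.0, -0.835, 0.55], [-1.0, -0.001, -0.001]]
wrist_force: [0.3, -0.3, 0.1]
gripper_width: 0.0854
```

Emit:
play_rows:
  steps:
    - [0.0025, 0, 0.0015, 0, 0, 0]
    - [0, 0, 0, 0, 0, 0]
    - [0, 0, 0, 0, 0, 0]

```text
time_s: 3.5
tool_pos: [0.4898, -0.2616, 0.1394]
orientation: [[0.004, -0.55, -0.835], [-0.001, -0.835, 0.55], [-1.0, -0.002, -0.004]]
wrist_force: [0.1, 0.8, 1.0]
gripper_width: 0.0851
```

Emit:
play_rows:
  steps:
    - [0, 0, 0, 0, 0, 0]
    - [0, 0, 0, 0, 0, 0]
    - [0, 0, 0, 0, 0, 0]
    - [0, 0, 0, 0, 0, 0]
    - [0, 0, 0, 0, 0, 0]
    - [0, 0, 0, 0, 0, 0]
    - [0, 0, 0, 0, 0, 0]
    - [0, 0, 0, 0, 0, 0]
  fingers: -1
  grip_force: 80

```text
time_s: 4.3
tool_pos: [0.4908, -0.2618, 0.1414]
orientation: [[0.007, -0.55, -0.835], [-0.002, -0.835, 0.55], [-1.0, -0.002, -0.007]]
wrist_force: [0.6, -0.3, 1.0]
gripper_width: 0.013
```

Emit:
play_rows:
  steps:
    - [0.003, 0, 0, 0, 0, 0]
    - [0.003, 0, 0, 0, 0, 0]
    - [0.003, 0, 0, 0, 0, 0]
    - [0.001, 0, 0, 0, 0, 0]

```text
time_s: 4.7
tool_pos: [0.4909, -0.2619, 0.1321]
orientation: [[0.007, -0.55, -0.835], [-0.003, -0.835, 0.55], [-1.0, -0.002, -0.007]]
wrist_force: [-2.5, 1.9, 7.3]
gripper_width: 0.0125
```

Emit:
play_rows:
  steps:
    - [0.0018, 0, 0, 0, 0, 0]
    - [0.0006, 0, 0, -4, 0, 0]
    - [0.0006, 0, 0, -4, 0, 0]
    - [0.0006, 0, 0, -4, 0, 0]

```text
time_s: 5.1
tool_pos: [0.4921, -0.2624, 0.1305]
orientation: [[0.01, -0.36, -0.933], [-0.004, -0.933, 0.36], [-1.0, 0.0, -0.011]]
wrist_force: [-1.8, 1.1, 8.3]
gripper_width: 0.0127
```

Emit:
play_rows:
  steps:
    - [0.0006, 0, 0.0005, -6, -0.3, 0]
    - [0.0005, 0, 0.0005, -6, -0.2, 0]
    - [0.0005, 0, 0.0003, -6, -0.1, 0]
    - [0.0005, 0, 0.0003, -6, -0.1, 0]

```text
time_s: 5.5
tool_pos: [0.494, -0.2629, 0.1316]
orientation: [[0.006, 0.067, -0.998], [-0.004, -0.998, -0.067], [-1.0, 0.005, -0.005]]
wrist_force: [0.8, 0.7, 7.8]
gripper_width: 0.0127
```

Emit:
play_rows:
  steps:
    - [0.0012, 0, 0.001, -6, -0.1, 0.1]
    - [0.0008, 0, 0.0008, -6, -0.1, 0.1]
    - [0.0006, 0, 0.0005, -6, -0.1, 0]
    - [0.0006, 0, 0.0005, -6, -0.1, 0]

```text
time_s: 5.9
tool_pos: [0.494, -0.2628, 0.131]
orientation: [[0.005, 0.482, -0.876], [-0.01, -0.876, -0.482], [-1.0, 0.011, 0.0]]
wrist_force: [-1.8, 1.7, 8.3]
gripper_width: 0.0126
```

Emit:
play_rows:
  steps:
    - [0.0006, 0, 0.0008, -6, 0, -0.2]
    - [0.0006, 0, 0.0008, -6, 0, -0.2]
    - [0.0006, 0, 0.0005, -6, 0, -0.2]
    - [0.0006, 0, 0.0005, -6, 0, -0.2]
    - [0, 0, 0, -1.5, 0, 0]
    - [0, 0, 0, 0, 0, 0]

```text
time_s: 6.5
tool_pos: [0.4926, -0.2636, 0.1309]
orientation: [[-0.002, 0.824, -0.566], [0.002, -0.566, -0.824], [-1.0, -0.003, -0.0]]
wrist_force: [-1.5, 0.2, 5.2]
gripper_width: 0.0126
```

Emit:
play_rows:
  steps:
    - [-0.003, 0, 0, 0, 0, 0]
    - [-0.004, 0, 0, 0, 0, 0]
    - [-0.004, 0, 0, 0, 0, 0]
    - [-0.004, 0, 0, 0, 0, 0]
    - [-0.004, 0, 0, 0, 0, 0]
    - [-0.004, 0, 0, 0, 0, 0]

```text
time_s: 7.1
tool_pos: [0.4922, -0.2635, 0.1543]
orientation: [[-0.003, 0.824, -0.567], [0.003, -0.567, -0.824], [-1.0, -0.004, -0.0]]
wrist_force: [-0.8, -0.3, -1.3]
gripper_width: 0.013
```

Emit:
play_rows:
  steps:
    - [-0.02, 0, 0, 0, 0, 0]
    - [-0.02, 0, 0, 0, 0, 0]
    - [-0.02, 0, 0, 0, 0, 0]
    - [-0.015, 0, 0, 0, 0, 0]
    - [0, -0.0106, -0.023, 0, 0, 0]
    - [0, -0.0106, -0.023, 0, 0, 0]
    - [0, -0.0106, -0.023, 0, 0, 0]
    - [0, -0.0106, -0.023, 0, 0, 0]
    - [0, -0.0106, -0.023, 0, 0, 0]
    - [0, -0.0106, -0.023, 0, 0, 0]
    - [0, -0.0106, -0.023, 0, 0, 0]
    - [0, -0.0106, -0.023, 0, 0, 0]
    - [0, -0.0106, -0.023, 0, 0, 0]
    - [0, -0.0106, -0.023, 0, 0, 0]
    - [0, 0, 0, 0, 0, 0]

```text
time_s: 8.6
tool_pos: [0.5347, -0.0056, 0.233]
orientation: [[-0.007, 0.822, -0.569], [0.003, -0.569, -0.822], [-1.0, -0.007, 0.002]]
wrist_force: [0.2, 0.3, -2.1]
gripper_width: 0.0126
```

```bash
python3 - <<'E'
from h import *
im=cv2.imread('pics/top0.png')
c,K,R,t=cap('top')
g=cv2.cvtColor(im,cv2.COLOR_BGR2GRAY); m=np.zeros_like(g); m[205:325,235:345]=g[205:325,235:345]
_,b=cv2.threshold(m,0,255,cv2.THRESH_BINARY); 
_,b=cv2.threshold(cv2.GaussianBlur(m,(3,3),0),130,255,0)
cs,_=cv2.findContours(b,cv2.RETR_EXTERNAL,cv2.CHAIN_APPROX_NONE); k=max(cs,key=cv2.contourArea)
r=cv2.minAreaRect(k); bx=cv2.boxPoints(r); print(r)
P=[ray(K,R,t,p,.009)[:2] for p in bx]; print(np.round(P,3), np.mean(P,0), np.linalg.norm(P[0]-P[1]),np.linalg.norm(P[1]-P[2]))
s=observe(); print(np.round(s['tool_pos'],4),np.round(s['joints'],1))
cap('wrist','w2.png'); cap('side','s2.png')
E
```

```text
Traceback (most recent call last):
ValueError: max() iterable argument is empty
```

```bash
python3 - <<'E'
from h import *
im=cv2.imread('pics/top0.png')
c,K,R,t=cap('top')
g=cv2.cvtColor(im,cv2.COLOR_BGR2GRAY); m=cv2.GaussianBlur(g[205:325,235:345],(3,3),0)
th,b=cv2.threshold(m,0,255,cv2.THRESH_BINARY+cv2.THRESH_OTSU); print(th)
cs,_=cv2.findContours(b,cv2.RETR_EXTERNAL,cv2.CHAIN_APPROX_NONE); k=max(cs,key=cv2.contourArea)
r=cv2.minAreaRect(k); bx=cv2.boxPoints(r)+[235,205]; print(r)
P=[ray(K,R,t,p,.009)[:2] for p in bx]; print(np.round(P,3), np.mean(P,0), np.linalg.norm(P[0]-P[1]),np.linalg.norm(P[1]-P[2]))
s=observe(); print(np.round(s['tool_pos'],4),np.round(s['joints'],1))
cap('side','s2.png')
E
```

```text
95.0
((55.77879333496094, 60.484169006347656), (62.48446273803711, 76.95161437988281), 16.189208984375)
[[ 0.465  0.087]
 [ 0.646  0.037]
 [ 0.604 -0.11 ]
 [ 0.424 -0.059]] [ 0.53492612 -0.01146842] 0.18709642838117696 0.15349068431867133
[ 0.5344 -0.0094  0.2328] [ 29.4   9.8 -36.6 100.    6.   72.6 -43.5]
```

View pics/s2.png

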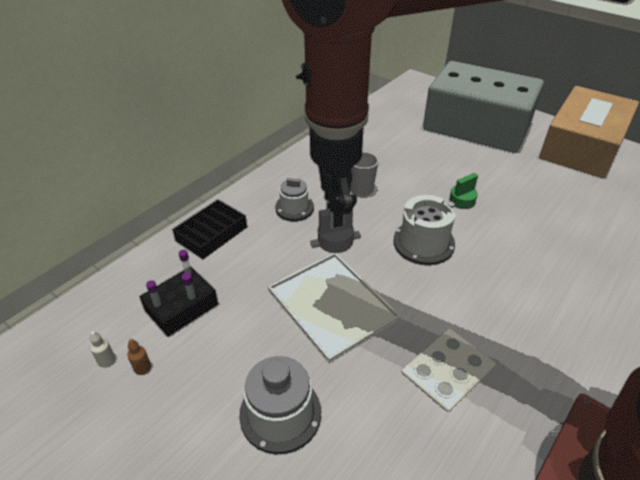

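The side view shows the lid held upright at about (335,235), above the tray, with the bucket open. Now I'll lower it.

Emit:
play_rows:
  steps:
    - [0.03, 0, 0, 0, 0, 0.2]
    - [0.03, 0, 0, 0, 0, 0.2]
    - [0.03, 0, 0, 0, 0, 0]
    - [0.025, 0, 0, 0, 0, 0]
    - [0.02, 0, 0, 0, 0, 0]
    - [0.01, 0, 0, 0, 0, 0]
    - [0.005, 0, 0, 0, 0, 0]
    - [0, 0, 0, 0, 0, 0]

```text
time_s: 9.55
tool_pos: [0.5345, -0.0225, 0.0786]
orientation: [[0.0, 0.811, -0.585], [-0.008, -0.585, -0.811], [-1.0, 0.005, 0.007]]
wrist_force: [0.3, 0.1, -2.2]
gripper_width: 0.0128
```

Emit:
play_rows:
  steps:
    - [0.002, 0, 0, 0, 0.35, -0.25]
    - [0.002, 0, 0, 0, 0, 0]
    - [0.0015, 0, 0, 0, 0, 0]
    - [0.0015, 0, 0, 0, 0, 0]
    - [0, 0, 0, 0, 0, 0]

```text
time_s: 10.05
tool_pos: [0.5367, -0.0231, 0.0743]
orientation: [[0.005, 0.81, -0.586], [-0.001, -0.586, -0.81], [-1.0, 0.005, -0.002]]
wrist_force: [-0.3, 0.3, -1.1]
gripper_width: 0.0125
```

Emit:
play_rows:
  steps:
    - [0.002, 0, 0, 0, 0, -0.2]
    - [0.002, 0, 0, 0, 0, 0]
    - [0.0015, 0, 0, 0, 0, 0]

```text
time_s: 10.35
tool_pos: [0.537, -0.0231, 0.0694]
orientation: [[0.003, 0.81, -0.586], [0.001, -0.586, -0.81], [-1.0, 0.002, -0.002]]
wrist_force: [-8.7, 0.6, 24.8]
gripper_width: 0.0125
```

Emit:
play_rows:
  steps:
    - [-0.0005, 0, 0, 0, 0, 0]
    - [0, 0, 0, 0, 0, 0]

```text
time_s: 10.55
tool_pos: [0.5371, -0.023, 0.0699]
orientation: [[0.003, 0.81, -0.586], [0.0, -0.586, -0.81], [-1.0, 0.002, -0.002]]
wrist_force: [-0.3, -0.6, -1.7]
gripper_width: 0.013
```

Emit:
play_rows:
  steps:
    - [0, 0, 0, 0, 0, 0]
    - [0, 0, 0, 0, 0, 0]
    - [0, 0, 0, 0, 0, 0]
    - [0, 0, 0, 0, 0, 0]
    - [0, 0, 0, 0, 0, 0]
    - [0, 0, 0, 0, 0, 0]
  fingers: 0.6

```text
time_s: 11.15
tool_pos: [0.5375, -0.0229, 0.07]
orientation: [[0.004, 0.81, -0.586], [0.001, -0.586, -0.81], [-1.0, 0.003, -0.003]]
wrist_force: [-1.0, 0.2, 0.6]
gripper_width: 0.0683
```

Lid released; now I'll retreat straight up.

Emit:
play_rows:
  steps:
    - [-0.01, 0, 0, 0, 0, 0]
    - [-0.02, 0, 0, 0, 0, 0]
    - [-0.03, 0, 0, 0, 0, 0]
    - [-0.04, 0, 0, 0, 0, 0]
    - [-0.04, 0, 0, 0, 0, 0]
    - [-0.03, 0, 0, 0, 0, 0]
    - [0, 0, 0, 0, 0, 0]

```text
time_s: 11.85
tool_pos: [0.5359, -0.022, 0.2501]
orientation: [[0.003, 0.812, -0.584], [0.002, -0.584, -0.812], [-1.0, 0.002, -0.003]]
wrist_force: [0.5, -0.7, 0.9]
gripper_width: 0.0682
```

```bash
python3 - <<'E'
from h import *
cap('side','s3.png')
E
```

```text
(no output)
```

View pics/s3.png

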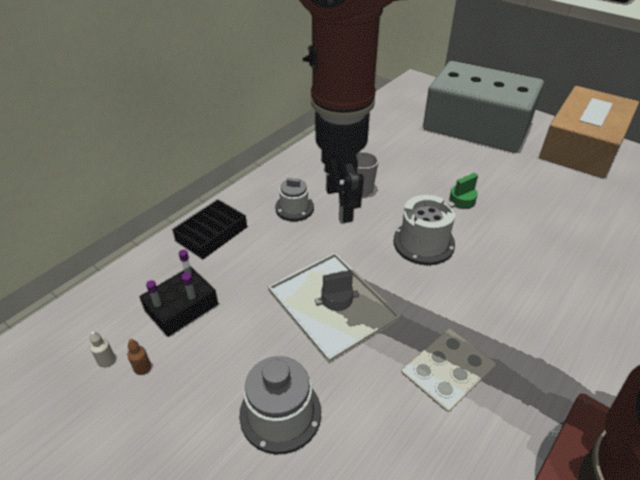

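The lid stands upright inside the tray at about (337,292). The bucket is open, the rack has not moved, and the gripper is clear, so I'm handing in.

```bash
python3 -c "
from plant import order; print(order.hand_in())"
```

```text
the job is handed in; nothing more can be done
None
```

The lid is off the big bucket and standing upright inside the white tray, and the job is handed in at about 12 s of the 45 s allowed.

- **Lid removal:** I gripped the bar, pressed it down about 10 mm (7–8 N at the wrist) and turned it about 89° anticlockwise. It lifted off freely, with only the lid's weight showing on the wrist.
- **Placing:** I set it down about 11 mm off the tray centre, with a brief 25 N touch through the lid as it met the floor. Then I opened the gripper and went straight up.
- **Last check:** The final side picture shows the lid upright in the tray, the bucket open, the rack and the green look-alike where they were, and the gripper clear. The wrist force was back to about zero.
- **Disagreements:** The tray measured 187 × 153 mm in the top picture against the stated 200 × 160. The gripper read about 13 mm on the 14 mm bar. Neither affected the job.

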